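# Present a ring mandrel over the catch tray

## Task

Draw the ring mandrel (the steel stick tapering to its foot, with a plain straight round wooden handle) by its handle out of the bench rack, leaving the other three tools in their places. Turn it level and hold it still with the middle of its taper over the middle of the black catch tray, raised 20 to 25 cm above the bench, the narrow end pointing squarely towards the tray's far side (away from the robot), so that a jeweller there can slip a ring on. Finish while still holding it so by the handle; do not put it down or let go.

Things in the scene. Friction and masses are not known exactly. Their poses are not given: they have to be found in the camera images.
- mandrel: Ring mandrel, 238 mm long, about 0.22 kg, loose in any of the four bores, z rising about 44 deg from level towards the robot. Origin: centre of its foot; z runs along the tool up to its top. Steel taper, diameter 10 mm at the foot (narrow end) to 22 mm at z = 150 mm; brass ferrule 25 mm, z = 148 to 158; straight round wooden handle 26 mm, z = 158 to 238. Centre of mass near z = 130 mm.
- mandrel_mid (a point): Point on the mandrel's axis at the middle of its steel taper (75 mm from the narrow end); axes as the mandrel's.
- mandrel_grip (a point): Point on the mandrel's axis at the middle of its wooden handle (198 mm from the narrow end); axes as the mandrel's.
- mandrel_butt (a point): Centre of the top end of the mandrel's handle (238 mm from the narrow end); axes as the mandrel's.
- rack: Fixed wooden rack, base 170 (x) x 330 mm (y), at most 95 mm high. Four square bores 18 mm wide, 55 mm deep, at y = -120, -40, 40, 120 mm, rising 50 deg from level towards -x (the robot): mouths near x -45, z 78, bottoms near x -10, z 36 mm. A tool is free once drawn 60 mm along its own axis. Origin on the bench, x away from the robot, z up. Place and yaw vary.
- punch: Another tool in the rack, 165 mm long, 0.09 kg, to be left where it is. Origin: centre of its foot; z runs along the tool up to its top. Thin straight steel shaft 12 mm diameter up to z = 105 mm, short bulged wooden handle up to 24 mm diameter above.
- dapper: Another tool in the rack, 170 mm long, 0.15 kg, to be left where it is. Origin: centre of its foot; z runs along the tool up to its top. Straight steel rod 12 mm diameter with a steel ball of 30 mm diameter on top, no wooden handle.
- stick: Another tool in the rack, a flat wooden sanding stick 200 mm long, 0.05 kg, to be left where it is. Origin: centre of its foot; z runs along the tool up to its top. 14 by 12 mm up to z = 90 mm, above that a paddle 30 mm wide (its y) and 12 mm thick.
- tray: Fixed shallow black catch tray, open on top, 170 mm (x) by 210 mm (y) by 25 mm high, two loose finger rings in it. Origin at the centre of its underside on the bench; x points away from the robot towards its far side, z up. Its position and yaw vary.
There are look-alikes about, which are no part of the job. Leave any blue or turquoise look-alike of the mandrel alone.

How it is judged:
By the outcome, as a careful person would: the job done as asked, in the order asked, and still so for the second after the job is handed in, while the arm keeps its last pose, push and grip.
It also fails if it takes over 40 s, if anything falls off the work surface, if the arm or the gripper's body presses on something with over 40 N, if the wrist force passes 120 N, or if a joint passes its speed limit or range.

## Robot

A 7-joint arm with a two-finger parallel gripper is mounted at the origin on the work surface. World frame = base frame: x ahead of the robot, y to its left, z up, the work surface at z = 0. Lengths are in mm, angles in rad, forces in N, time in s.
With the tool pointing down it reaches from about 425 to 875 mm from the base axis. Payload 9.9 kg.
Tool frame: the origin (TCP) lies on the centre line of the jaws, within the pads' length; the fingertips stand 22 mm ahead of it and the grasp point (between the pads) lies 3 mm ahead of it; z points along the fingers, y is the line along which they close (so a half turn about z gives the same grasp; the last joint's range is limited). The gripper opens to 85 mm and grips with 20 to 120 N. Pads are 22 mm wide; open, the fingers measure 114 mm over their backs; the gripper's body (76 mm by 85 mm) begins 54 mm behind the grasp point. The pads swing forward as they close: fully open they stand 13 mm farther back than shut.
Start: joints at [-1.291, 0.576, 0.025, 1.437, -0.015, 1.129, -0.057], TCP at [240.177, 630.829, 253.289] pointing down, gripper open.
Joint ranges: [-2.76, 2.76], [-0.34, 2.15], [-1.52, 1.57], [0.19, 2.46], [-1.09, 4.23], [0.17, 1.99], [-2.82, 2.82]. Speed limits (rad/s): [2.22, 2.22, 3.01, 3.01, 3.14, 3.14, 3.14].

## Interface

Orientations are given as a unit quaternion [x, y, z, w].
In Python, from plant import robot gives the robot as it stands.
- The arm moves only by the tool apply_moves, never from a script. Its argument "increments" is a list of rows, each an object with "rot": the turn, a rotation vector about the world's x, y, z in rad, a list of three; "dp": the shift along the world's x, y, z in m, a list of three; "hand": the closure in counts, from 0 (fully open) to 255 (shut). A call has 1 to 5 rows; each row shifts and turns the commanded pose from where the row before left it; what a row does not reach is not made up. A row lasts 1/12 s, in which the tool goes at most 41.7 mm and 7.16 degrees, less where a joint would pass 70% of its speed; a pose out of reach is approached as far as the arm can. A call with a gripper value outside its range is refused whole. The fingers move at their own pace and stop on an object; "squeeze" is the grip in N (left out, the last holds). Time passes only in rows, so rows that do not move let the fingers close. It gives the time, the measured TCP pose, the force, the opening and the grip force at its end, in the units of the state.
- robot.get_obs(): the state, without advancing time (a new reading comes with each control period).
- robot.grab_frame(name): name is "side" or "top"; returns the picture (420x560x3 uint8, red, green, blue); there is no depth.
- robot.camera_params(name): a dict with "fov_y" (degrees; the focal length in pixels is half the picture's height over the tangent of half this angle, whatever the lens; pixels are square), "cx", "cy" (the principal point, pixels), "R" (3x3) and "t" (3): a world point X has camera coordinates R X + t. Camera axes: x right, y down, z forward; pixel columns grow to the right and rows downward; lengths in mm; the calibration is good to about 2 mm. A picture is of the moment at which its call begins. camera_params takes no time and is no camera call.
- robot.job_done(): hands the job in; it is judged then, once.
The state is a dict: "time": time; "joints": joint angles; "joint_vel": joint speeds; "joint_efforts": joint torques, N m; "ee_pos": TCP position; "orientation": TCP orientation; "ft_force": force on the tool from outside, world axes, zero at the start; "torque": the same for the moment, N m; "grip_width": finger opening in mm; "finger_force": force on a finger pad.
Only numpy, scipy, OpenCV 4.12 (cv2) and the standard library are available. Lean on these libraries where they do the work, as an engineer would, in place of code of your own. Each camera call takes 0.05 s, during which the arm holds its last target. There are 200 camera calls.

## Working session

There is one attempt and no reset: what is moved stays moved. The work goes in short steps, Python scripts to look and compute and a tool call to move; the robot and the scene stay as the last step left them, time stands still between calls to the robot, and variables do not carry over. Pictures are saved under pics/ and viewed, at most 10 in all, crops included, and the job is handed in when it is done.

Besides the shell and the picture viewer there is one more tool, called after "Request:" by a JSON object that holds its "api" and its "payload", one argument or row to a line. apply_moves: Moves the arm, as the interface text tells. Its arguments: {"type":"object","properties":{"increments":{"type":"array","items":{"type":"object","properties":{"rot":{"type":"array","items":{"type":"number"}},"dp":{"type":"array","items":{"type":"number"}},"hand":{"type":"number"}}}},"squeeze":{"type":"number"}},"required":["increments"]}

```bash
mkdir -p pics
python3 - <<'E'
from plant import robot
import cv2
for n in("side","top"):
    f=robot.grab_frame(n); cv2.imwrite(f"pics/{n}0.png",f[:,:,::-1]); print(n,robot.camera_params(n))
print(robot.get_obs())
E
```

```text
side {'fov_y': 52.45397728675833, 'cx': 282.65404977599536, 'cy': 205.722183577209, 'R': array([[ 0.98983642, -0.14109888, -0.01774763],
       [-0.11714333, -0.73822643, -0.66430352],
       [ 0.08063071,  0.65963084, -0.7472522 ]]), 't': array([-470.52115872,  112.34704064, 1016.2594181 ])}
top {'fov_y': 49.42399305138324, 'cx': 280.34079365179036, 'cy': 209.11682640537285, 'R': array([[ 2.20726561e-02, -9.99754924e-01,  1.70021739e-03],
       [-9.95494071e-01, -2.21353900e-02, -9.22040072e-02],
       [ 9.22190451e-02,  3.42631011e-04, -9.95738686e-01]]), 't': array([ -57.50655959,  498.92813395, 1350.53874149])}
{'time': 0.1, 'joints': array([-1.2908166 ,  0.5764546 ,  0.02485068,  1.43780678, -0.01504624,
        1.128992  , -0.05646565]), 'joint_vel': array([-0.00069349, -0.00309987,  0.00059288, -0.00048594,  0.00221697,
        0.00072321, -0.00057667]), 'joint_efforts': array([ 5.36249107e-03, -7.67299676e+01,  2.25730218e+00, -2.86606371e+01,
        1.57706207e-02,  8.59131454e-03,  1.36964946e-06]), 'ee_pos': array([240.02160286, 630.49573242, 252.53058351]), 'orientation': array([ 1.80866652e-01,  9.83507351e-01, -7.29241356e-04, -1.16078921e-04]), 'ft_force': array([-0.01133814,  0.00773316, -0.56168348]), 'torque': array([ 0.00974408,  0.04499718, -0.00900118]), 'finger_force': 0.0, 'grip_width': 85.18590743870344}
```

View pics/side0.png

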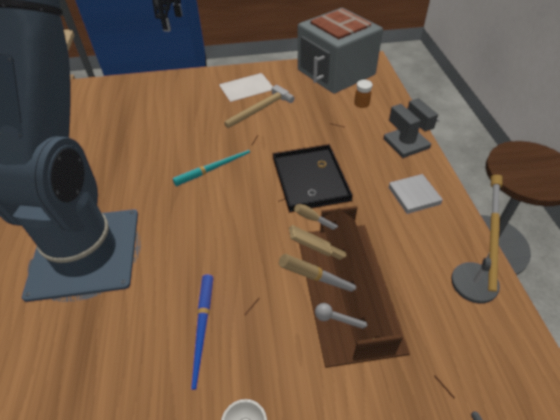

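View pics/top0.png

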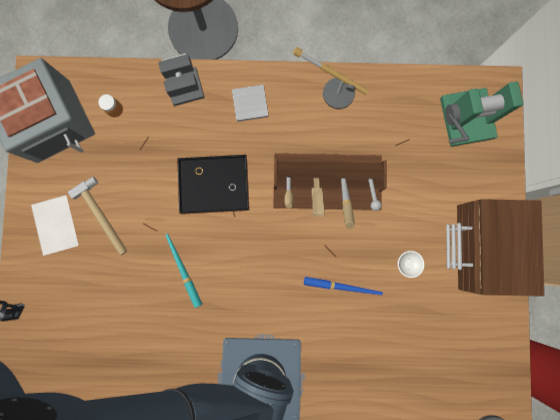

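The side view shows four tools in the rack: ball-top dapper (323,312), long round-handled tool with a steel taper (300,268), flat paddle (315,242) and short bulged handle (312,215). The third description fits the mandrel best at side (300,268), top (348,215). The teal and blue tools on the bench are decoys. I'll confirm in a crop.

Run:
```python
import cv2,numpy as np
a=cv2.imread('pics/side0.png')[195:345,270:410]; b=cv2.imread('pics/top0.png')[145:235,270:390]
A=cv2.resize(a,None,fx=4,fy=4,interpolation=cv2.INTER_CUBIC)[:600];cv2.imwrite('pics/sc.png',A)
B=cv2.resize(b,None,fx=6,fy=6,interpolation=cv2.INTER_CUBIC);cv2.imwrite('pics/tc.png',B)
```

```text
(no output)
```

View pics/sc.png

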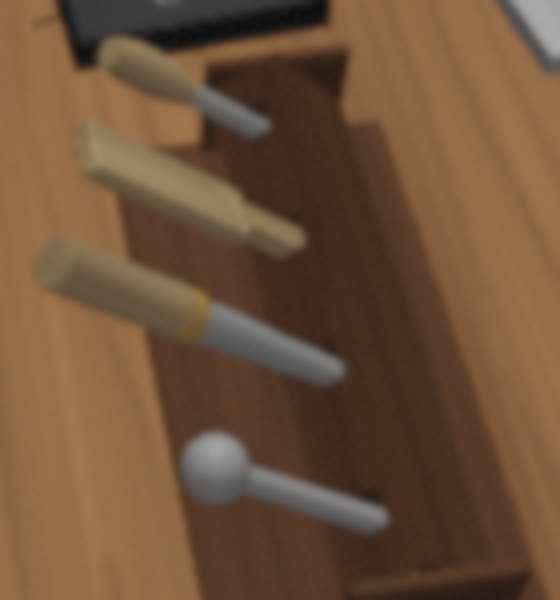

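View pics/tc.png

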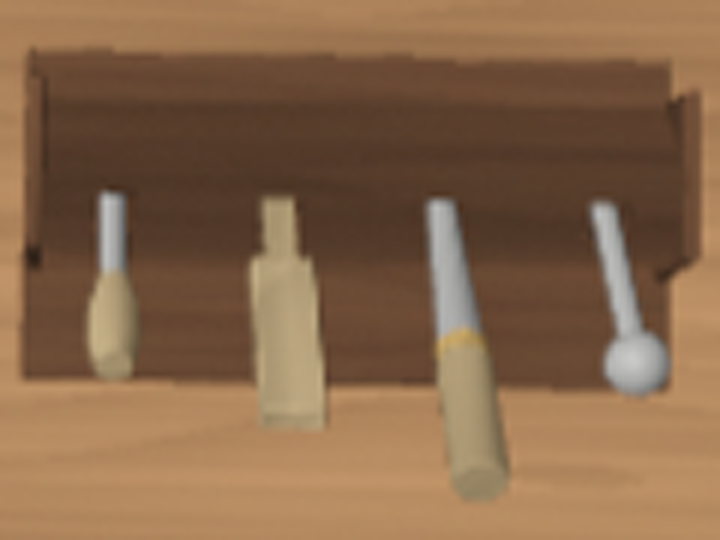

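Confirmed: the mandrel is the tool with the brass ferrule and straight round handle. Butt face: side (282.5,261.3), top (350.2,225.3). Ferrule: side (320.2,274.2), top (346.8,201.8). Now to fit its axis and the tray.

```bash
cat > h.py <<'E'
from plant import robot
import cv2,numpy as np
from scipy.optimize import least_squares,minimize
from scipy.spatial.transform import Rotation as Ro
P={n:robot.camera_params(n) for n in('side','top')}
def proj(n,X):
    p=P[n]; c=np.atleast_2d(X)@p['R'].T+p['t']; f=210/np.tan(np.radians(p['fov_y']/2))
    return c[:,:2]/c[:,2:]*f+[p['cx'],p['cy']]
def axisfit(butt,fer,ent=None,x0=None):
    # p: butt(3), elev, azim of z axis
    def ax(p): return np.array([np.cos(p[3])*np.cos(p[4]),np.cos(p[3])*np.sin(p[4]),np.sin(p[3])])
    def res(p):
        r=[]
        for n in butt:
            r+=list((proj(n,p[:3])[0]-butt[n]))+list(proj(n,p[:3]-85*ax(p))[0]-fer[n])
            if ent:
                q=proj(n,[p[:3]-85*ax(p),p[:3]-170*ax(p)]); d=q[1]-q[0]; d/=np.linalg.norm(d); e=np.array(ent[n])-q[0]
                r.append(d[0]*e[1]-d[1]*e[0])
        return r
    s=least_squares(res,x0 if x0 is not None else [450,-50,150,.77,3.14]); return s.x,ax(s.x),s.fun
E
python3 - <<'E'
from h import *
o=lambda c,s,x,y:np.array([x+(c[0]+.5)/s-.5,y+(c[1]+.5)/s-.5])
S=lambda *c:o(c,4,270,195); T=lambda *c:o(c,6,270,145)
p,a,r=axisfit(dict(side=S(50,266),top=T(481,482)),dict(side=S(201,317),top=T(461,341)),dict(side=S(335,370),top=T(441,202)))
print('butt',p[:3],'el',np.degrees(p[3]),'az',np.degrees(p[4]),a,'res',np.round(r,1)); print('grip',p[:3]-40*a,'foot',p[:3]-238*a)
M={}
for n,(x,y,X,Y) in dict(side=(262,135,362,215),top=(165,145,262,225)).items():
    g=cv2.imread(f'pics/{n}0.png').max(2); m=np.zeros_like(g); m[y:Y,x:X]=(g[y:Y,x:X]<65)
    m=cv2.morphologyEx(m,cv2.MORPH_OPEN,np.ones((3,3)))
    c=max(cv2.findContours(m,0,2)[0],key=cv2.contourArea); M[n]=cv2.fillPoly(m*0,[cv2.convexHull(c)],255); print(n,cv2.minAreaRect(c))
B=np.array([[i,j,k] for i in(-85,85) for j in(-105,105) for k in(0,25)],float)
def cost(q,ns=('side','top')):
    X=B@Ro.from_euler('z',q[2]*.01).as_matrix().T+[q[0],q[1],0]; L=0
    for n in ns:
        h=cv2.convexHull(proj(n,X).astype(np.float32))
        d=cv2.fillConvexPoly(np.zeros((420,560),np.uint8),np.round(h*16).astype(int),255,cv2.LINE_AA,4)
        L+=np.abs(d.astype(float)-M[n]).sum()/M[n].sum()
    return L
for ns in(('side','top'),('top',),('side',)):
  b=min((minimize(cost,[580,170,y],args=(ns,),method='Nelder-Mead',options=dict(initial_simplex=[[580,170,y],[620,170,y],[580,210,y],[580,170,y+10]])) for y in(-10,0,10)),key=lambda s:s.fun)
  print(ns,b.x,b.fun)
E
```

```text
butt [ 447.67886907 -227.83014519  193.97666461] el 39.73832294146333 az 179.1840808194885 [-0.76889417  0.01095016  0.6392823 ] res [ 1.3  0.5 -1.6  0.   0.8 -0.7 -0.4  0.2  0.6 -0.9]
grip [ 478.43463573 -228.26815156  168.40537276] foot [ 630.67568074 -230.43628308   41.82747809]
side ((312.2559814453125, 176.90798950195312), (60.01607131958008, 70.12310028076172), 79.69515228271484)
top ((212.77487182617188, 183.72239685058594), (54.92397689819336, 68.5367202758789), 86.98721313476562)
('side', 'top') [574.89027248 161.91742672   6.01148116] 0.16922027450747995
('top',) [574.2399996  159.17923374   6.43563507] 0.07303169773238123
('side',) [574.45338488 164.10722489   4.52902254] 0.09194225474493053
```

Run:
```python
from h import *
o=lambda c,s,x,y:np.array([x+(c[0]+.5)/s-.5,y+(c[1]+.5)/s-.5])
S=lambda *c:o(c,4,270,195); T=lambda *c:o(c,6,270,145)
p,a,r=axisfit(dict(side=S(50,266),top=T(481,482)),dict(side=S(201,317),top=T(461,341)),dict(side=S(335,370),top=T(441,202)))
ax=lambda e,z:np.array([np.cos(e)*np.cos(z),np.cos(e)*np.sin(z),np.sin(e)])
im={}
for n,(x,y,X,Y,s) in dict(side=(270,195,410,345,4),top=(320,165,380,235,8)).items():
    im[n]=cv2.resize(cv2.imread(f'pics/{n}0.png')[y:Y,x:X],None,fx=s,fy=s,interpolation=cv2.INTER_CUBIC)
    for e,b,col in((p[3],p[:3],(0,0,255)),(np.radians(44),p[:3]+[3,1,0],(255,0,0))):
        A=ax(e,p[4]); u=np.cross(A,[0,0,1]);u/=np.linalg.norm(u);v=np.cross(A,u)
        for z,rad in((238,13),(158,12.8),(148,12),(100,9),(85,8.4)):
            c=b-(238-z)*A; t=np.linspace(0,6.28,40)[:,None]
            q=(proj(n,c+rad*(np.cos(t)*u+np.sin(t)*v))-[x,y]+.5)*s
            cv2.polylines(im[n],[np.round(q).astype(int)],True,col,1)
im['top']=cv2.resize(im['top'],None,fx=.9,fy=.9)
H=max(i.shape[0] for i in im.values())
w=[cv2.copyMakeBorder(i,0,H-i.shape[0],0,0,0)[:, :400] for i in im.values()]
cv2.imwrite('pics/ov.png',np.hstack(w)); print(np.hstack(w).shape)
```

```text
(600, 800, 3)
```

View pics/ov.png

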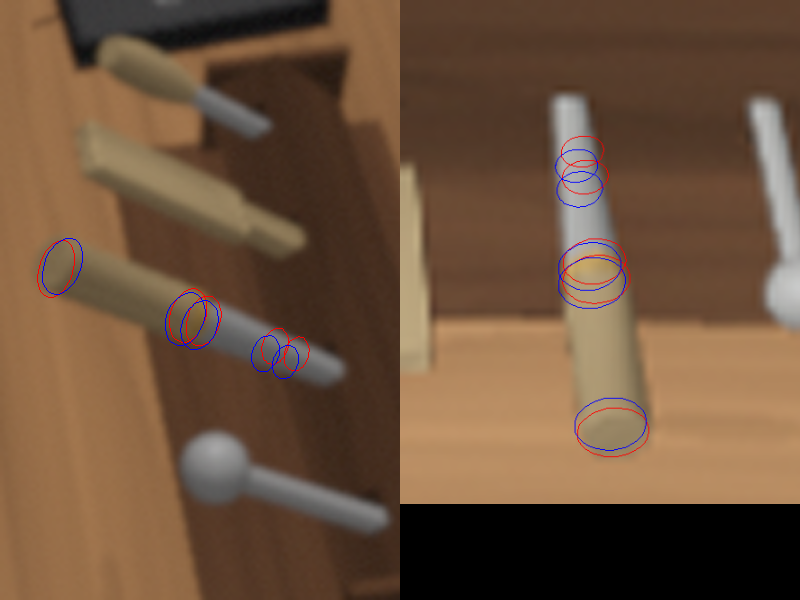

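The fit puts the grip point near (479,-228,168) with elevation about 42°. The tray is at about (574.5,161) with yaw about 0.05. Next I swing the arm over on an outward arc, turning yaw as it goes.

Request:
{"api": "apply_moves", "payload": {
  "increments": [
    {"dp": [0.034,-0.022,0.007],"rot": [0,0,0.05],"hand": 0},
    {"dp": [0.034,-0.022,0.007],"rot": [0,0,0.05],"hand": 0},
    {"dp": [0.034,-0.022,0.007],"rot": [0,0,0.05],"hand": 0},
    {"dp": [0.034,-0.022,0.007],"rot": [0,0,0.05],"hand": 0},
    {"dp": [0.034,-0.022,0.007],"rot": [0,0,0.05],"hand": 0}
  ]
}}

```text
time: 0.52
ee_pos: [411.5, 519.4, 288.3]
orientation: [0.056, 0.998, -0.0, -0.0]
ft_force: [0.3, 0.6, 0.1]
grip_width: 85.3
finger_force: 0.0
```

Request:
{"api": "apply_moves", "payload": {
  "increments": [
    {"dp": [0.034,-0.022,0.007],"rot": [0,0,0.05],"hand": 60},
    {"dp": [0.034,-0.022,0.007],"rot": [0,0,0.05],"hand": 60},
    {"dp": [0.016,-0.036,0],"rot": [0,0,0],"hand": 60},
    {"dp": [0.016,-0.036,0],"rot": [0,0,0],"hand": 60},
    {"dp": [0.016,-0.036,0],"rot": [0,0,0],"hand": 60}
  ]
}}

```text
time: 0.93
ee_pos: [526.9, 366.9, 301.7]
orientation: [0.007, 1.0, -0.0, -0.0]
ft_force: [1.3, 0.3, -0.6]
grip_width: 65.1
finger_force: 0.0
```

Request:
{"api": "apply_moves", "payload": {
  "increments": [
    {"dp": [0.016,-0.036,0],"rot": [0,0,0],"hand": 80},
    {"dp": [0.016,-0.036,0],"rot": [0,0,0],"hand": 80},
    {"dp": [0.016,-0.036,0],"rot": [0,0,0],"hand": 80},
    {"dp": [0.016,-0.036,0],"rot": [0,0,0],"hand": 80},
    {"dp": [0.008,-0.036,0],"rot": [0,0,0],"hand": 80}
  ]
}}

```text
time: 1.35
ee_pos: [599.3, 186.5, 301.7]
orientation: [0.007, 1.0, -0.0, -0.0]
ft_force: [0.2, 0.2, -0.8]
grip_width: 58.7
finger_force: 0.0
```

Request:
{"api": "apply_moves", "payload": {
  "increments": [
    {"dp": [0,-0.035,0],"rot": [0,0.061,0],"hand": 80},
    {"dp": [0,-0.035,0],"rot": [0,0.061,0],"hand": 80},
    {"dp": [0,-0.035,0],"rot": [0,0.061,0],"hand": 80},
    {"dp": [0,-0.035,0],"rot": [0,0.061,0],"hand": 80},
    {"dp": [0,-0.035,0],"rot": [0,0.061,0],"hand": 80}
  ]
}}

```text
time: 1.77
ee_pos: [597.9, 12.1, 302.4]
orientation: [0.007, 0.988, -0.001, -0.153]
ft_force: [0.7, -0.0, 0.6]
grip_width: 58.5
finger_force: 0.0
```

Request:
{"api": "apply_moves", "payload": {
  "increments": [
    {"dp": [-0.006,-0.034,0],"rot": [0,0.061,0],"hand": 80},
    {"dp": [-0.006,-0.034,0],"rot": [0,0.061,0],"hand": 80},
    {"dp": [-0.006,-0.034,0],"rot": [0,0.061,0],"hand": 80},
    {"dp": [-0.006,-0.034,0],"rot": [0,0.061,0],"hand": 80},
    {"dp": [-0.006,-0.034,0],"rot": [0,0.061,0],"hand": 80}
  ]
}}

```text
time: 2.18
ee_pos: [567.7, -157.7, 302.1]
orientation: [0.007, 0.953, -0.002, -0.302]
ft_force: [0.3, 0.7, -0.5]
grip_width: 58.9
finger_force: 0.0
```

Request:
{"api": "apply_moves", "payload": {
  "increments": [
    {"dp": [-0.006,-0.03,0],"rot": [0,0.061,0],"hand": 80},
    {"dp": [-0.006,-0.03,0],"rot": [0,0.061,0],"hand": 80},
    {"dp": [0,0,0],"rot": [0,0,0],"hand": 80}
  ]
}}

```text
time: 2.43
ee_pos: [554.3, -224.3, 299.2]
orientation: [0.011, 0.933, -0.004, -0.361]
ft_force: [-0.6, -1.4, 0.6]
grip_width: 58.5
finger_force: 0.0
```

Request:
{"api": "apply_moves", "payload": {
  "increments": [
    {"dp": [-0.004,-0.002,-0.025],"rot": [0,0,0],"hand": 80},
    {"dp": [-0.004,-0.002,-0.025],"rot": [0,0,0],"hand": 80},
    {"dp": [-0.016,0,-0.021],"rot": [0,0,0],"hand": 80},
    {"dp": [-0.016,0,-0.021],"rot": [0,0,0],"hand": 80},
    {"dp": [0,0,0],"rot": [0,0,0],"hand": 80}
  ]
}}

```text
time: 2.85
ee_pos: [512.4, -219.6, 206.9]
orientation: [0.007, 0.932, -0.001, -0.361]
ft_force: [0.6, -0.4, 0.7]
grip_width: 58.7
finger_force: 0.0
```

Run:
```python
from h import *
o=robot.get_obs(); print(o['ee_pos'],o['orientation'],o['joints'])
R=Ro.from_quat(o['orientation']).as_matrix(); print(R)
im=[]
for n,(x,y,X,Y) in dict(side=(240,190,400,310),top=(290,130,410,250)).items():
    f=robot.grab_frame(n)[:,:,::-1].copy(); cv2.imwrite(f'pics/{n}1.png',f); s=4 if n=='side' else 4
    c=cv2.resize(f[y:Y,x:X],None,fx=s,fy=s,interpolation=cv2.INTER_CUBIC)[:, :(400 if n=='top' else 400)]
    for d in(0,50):
        q=(proj(n,o['ee_pos']+(3+d)*R[:,2])[0]-[x,y]+.5)*s; cv2.circle(c,tuple(int(v) for v in q),3,(0,0,255),-1)
    im.append(c)
cv2.imwrite('pics/pre.png',np.hstack([i[:480] for i in im]))
```

```text
[ 512.42098413 -219.6254357   206.86434884] [ 0.00676387  0.93235577 -0.00138844 -0.36147619] [0.11970695 0.85215241 0.22676791 1.28092012 0.05097665 1.73009386
 1.87938489]
[[-0.73857842  0.01160889 -0.67406761]
 [ 0.01361644  0.99990464  0.00230091]
 [ 0.67403005 -0.007479   -0.73866607]]
```

View pics/pre.png

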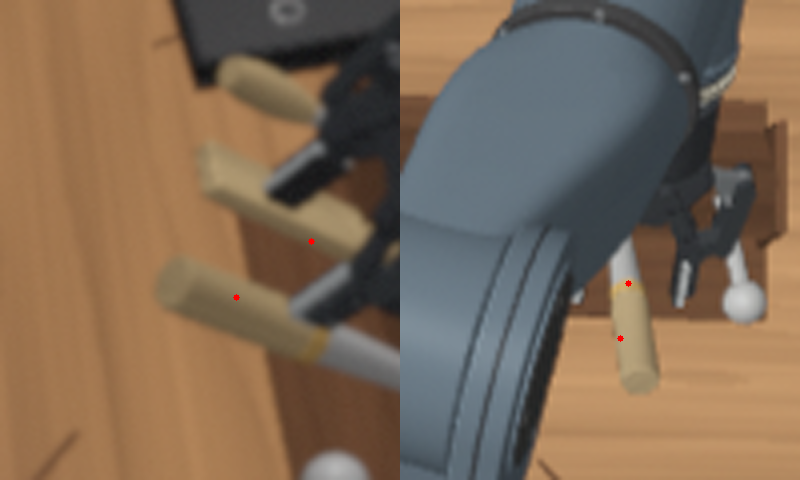

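The picture shows the jaws straddling the handle about 50 mm out. They need to go about 9 mm further to -y: the top-view dot is at (620,338) and the handle axis at (637,345).

Request:
{"api": "apply_moves", "payload": {
  "increments": [
    {"dp": [0,-0.0095,0],"rot": [0,0,0],"hand": 80},
    {"dp": [0,0,0],"rot": [0,0,0],"hand": 80},
    {"dp": [-0.017,0,-0.0185],"rot": [0,0,0],"hand": 80},
    {"dp": [-0.0165,0,-0.0185],"rot": [0,0,0],"hand": 80},
    {"dp": [0,0,0],"rot": [0,0,0],"hand": 80}
  ]
}}

```text
time: 3.37
ee_pos: [480.1, -230.1, 171.7]
orientation: [0.007, 0.933, -0.002, -0.36]
ft_force: [1.3, -0.2, 0.4]
grip_width: 58.8
finger_force: 0.0
```

Run:
```python
from h import *
o=robot.get_obs(); print(o['ee_pos'],o['ft_force'],o['torque'])
R=Ro.from_quat(o['orientation']).as_matrix()
im=[]
for n,(x,y,X,Y) in dict(side=(240,190,340,310),top=(310,130,410,250)).items():
    f=robot.grab_frame(n)[:,:,::-1].copy(); cv2.imwrite(f'pics/{n}2.png',f)
    im.append(cv2.resize(f[y:Y,x:X],None,fx=4,fy=4,interpolation=cv2.INTER_CUBIC))
cv2.imwrite('pics/at.png',np.hstack(im))
```

```text
[ 480.07985409 -230.08424623  171.70004101] [ 1.32931679 -0.15822507  0.35717882] [ 0.0195296  -0.75752848  0.04001252]
```

View pics/at.png

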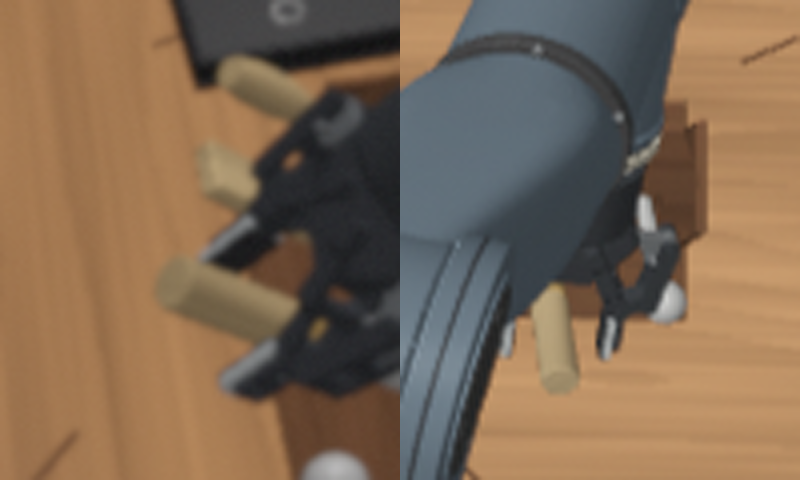

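The handle sits centred between the jaws, at top-view columns 505 and 608 with the handle at 557. Closing now.

Request:
{"api": "apply_moves", "payload": {
  "increments": [
    {"dp": [0,0,0],"rot": [0,0,0],"hand": 255},
    {"dp": [0,0,0],"rot": [0,0,0],"hand": 255},
    {"dp": [0,0,0],"rot": [0,0,0],"hand": 255},
    {"dp": [0,0,0],"rot": [0,0,0],"hand": 255},
    {"dp": [0,0,0],"rot": [0,0,0],"hand": 255}
  ],
  "squeeze": 90
}}

```text
time: 3.88
ee_pos: [483.3, -229.6, 173.5]
orientation: [0.006, 0.934, -0.003, -0.357]
ft_force: [1.9, 0.3, 1.8]
grip_width: 23.6
finger_force: 88.0
```

Request:
{"api": "apply_moves", "payload": {
  "increments": [
    {"dp": [0,0,0],"rot": [0,0,0],"hand": 255},
    {"dp": [0,0,0],"rot": [0,0,0],"hand": 255}
  ]
}}

```text
time: 4.05
ee_pos: [483.1, -229.6, 173.3]
orientation: [0.006, 0.934, -0.003, -0.357]
ft_force: [2.9, -0.0, 1.1]
grip_width: 23.6
finger_force: 88.0
```

Request:
{"api": "apply_moves", "payload": {
  "increments": [
    {"dp": [-0.011,0,0.01],"rot": [0,0,0],"hand": 255},
    {"dp": [-0.011,0,0.01],"rot": [0,0,0],"hand": 255},
    {"dp": [-0.011,0,0.01],"rot": [0,0,0],"hand": 255}
  ]
}}

```text
time: 4.3
ee_pos: [449.2, -229.7, 203.3]
orientation: [0.006, 0.934, -0.003, -0.358]
ft_force: [1.2, -0.5, -1.8]
grip_width: 23.8
finger_force: 88.1
```

Request:
{"api": "apply_moves", "payload": {
  "increments": [
    {"dp": [-0.011,0,0.01],"rot": [0,0,0],"hand": 255},
    {"dp": [-0.011,0,0.01],"rot": [0,0,0],"hand": 255},
    {"dp": [-0.011,0,0.01],"rot": [0,0,0],"hand": 255},
    {"dp": [0,0,0.02],"rot": [0,0,0],"hand": 255},
    {"dp": [0,0,0.025],"rot": [0,0,0],"hand": 255}
  ]
}}

```text
time: 4.72
ee_pos: [414.9, -229.5, 279.0]
orientation: [0.007, 0.933, -0.002, -0.359]
ft_force: [0.8, -0.2, -1.9]
grip_width: 23.6
finger_force: 88.3
```

Request:
{"api": "apply_moves", "payload": {
  "increments": [
    {"dp": [0,0,0.03],"rot": [0,0,0],"hand": 255},
    {"dp": [0,0,0.03],"rot": [0,0,0],"hand": 255},
    {"dp": [0.015,0,0.02],"rot": [0,-0.06,0],"hand": 255},
    {"dp": [0.015,0,0.02],"rot": [0,-0.06,0],"hand": 255},
    {"dp": [0.015,0.01,0.01],"rot": [0,-0.06,0],"hand": 255}
  ]
}}

```text
time: 5.13
ee_pos: [461.3, -221.3, 391.1]
orientation: [0.008, 0.963, -0.003, -0.27]
ft_force: [-0.4, 0.1, -1.8]
grip_width: 23.5
finger_force: 88.2
```

Request:
{"api": "apply_moves", "payload": {
  "increments": [
    {"dp": [0.008,0.028,0],"rot": [0,-0.06,0],"hand": 255},
    {"dp": [0.008,0.028,0],"rot": [0,-0.06,0],"hand": 255},
    {"dp": [0.008,0.028,0],"rot": [0,-0.06,0],"hand": 255},
    {"dp": [0.008,0.028,0],"rot": [0,-0.06,0],"hand": 255},
    {"dp": [0.008,0.028,0],"rot": [0,-0.06,0],"hand": 255}
  ]
}}

```text
time: 5.55
ee_pos: [501.2, -77.5, 388.3]
orientation: [0.007, 0.992, -0.0, -0.124]
ft_force: [0.4, 0.3, -2.6]
grip_width: 23.7
finger_force: 88.3
```

Request:
{"api": "apply_moves", "payload": {
  "increments": [
    {"dp": [0,0.028,0],"rot": [0,-0.06,0],"hand": 255},
    {"dp": [0,0.028,0],"rot": [0,-0.06,0],"hand": 255},
    {"dp": [0,0.028,0],"rot": [0,-0.06,0],"hand": 255},
    {"dp": [0,0.028,0],"rot": [0,-0.06,0],"hand": 255},
    {"dp": [0,0.028,0],"rot": [0,0,0.03],"hand": 255}
  ]
}}

```text
time: 5.97
ee_pos: [499.3, 61.9, 389.0]
orientation: [-0.008, 1.0, 0.001, -0.004]
ft_force: [-0.1, -0.1, -2.3]
grip_width: 23.4
finger_force: 88.2
```

Request:
{"api": "apply_moves", "payload": {
  "increments": [
    {"dp": [0,0.028,-0.02],"rot": [0,0,0.03],"hand": 255},
    {"dp": [0,0.028,-0.02],"rot": [0,0,0],"hand": 255},
    {"dp": [0,0.028,-0.02],"rot": [0,0,0],"hand": 255},
    {"dp": [0,0.02,-0.02],"rot": [0,0,0],"hand": 255},
    {"dp": [0,0,0],"rot": [0,0,0],"hand": 255}
  ]
}}

```text
time: 6.38
ee_pos: [498.1, 169.4, 304.2]
orientation: [-0.026, 1.0, 0.0, -0.009]
ft_force: [-1.5, 0.4, -0.8]
grip_width: 23.6
finger_force: 88.3
```

Request:
{"api": "apply_moves", "payload": {
  "increments": [
    {"dp": [-0.01,-0.003,-0.015],"rot": [0,0,0],"hand": 255},
    {"dp": [-0.01,-0.003,-0.015],"rot": [0,0,0],"hand": 255},
    {"dp": [-0.01,-0.003,-0.015],"rot": [0,0,0],"hand": 255},
    {"dp": [-0.01,-0.003,-0.015],"rot": [0,0,0],"hand": 255},
    {"dp": [-0.006,-0.003,-0.014],"rot": [0,0,0],"hand": 255}
  ]
}}

```text
time: 6.8
ee_pos: [453.5, 149.0, 233.6]
orientation: [-0.023, 1.0, -0.0, -0.007]
ft_force: [0.3, 0.1, -3.0]
grip_width: 23.3
finger_force: 88.4
```

Request:
{"api": "apply_moves", "payload": {
  "increments": [
    {"dp": [0,0,0],"rot": [0,0,0],"hand": 255},
    {"dp": [0,0,0],"rot": [0,0,0],"hand": 255}
  ]
}}

```text
time: 6.97
ee_pos: [454.9, 149.1, 234.4]
orientation: [-0.023, 1.0, -0.0, -0.007]
ft_force: [0.6, -0.1, -2.3]
grip_width: 23.5
finger_force: 88.4
```

Run:
```python
from h import *
o=robot.get_obs(); print(o['ee_pos'],o['orientation'],o['ft_force'],o['torque'])
im=[]
for n,(x,y,X,Y) in dict(side=(230,90,390,240),top=(160,110,260,260)).items():
    f=robot.grab_frame(n)[:,:,::-1].copy(); cv2.imwrite(f'pics/{n}3.png',f)
    im.append(cv2.resize(f[y:Y,x:X],None,fx=3,fy=3,interpolation=cv2.INTER_CUBIC))
cv2.imwrite('pics/fin.png',np.hstack(im))
```

```text
[454.8697132  149.12214041 234.37834413] [-2.28735805e-02  9.99716881e-01 -3.36353594e-04 -6.54550847e-03] [ 0.5967602  -0.14935087 -2.26034662] [-0.00803667  0.11998002 -0.00712067]
```

View pics/fin.png

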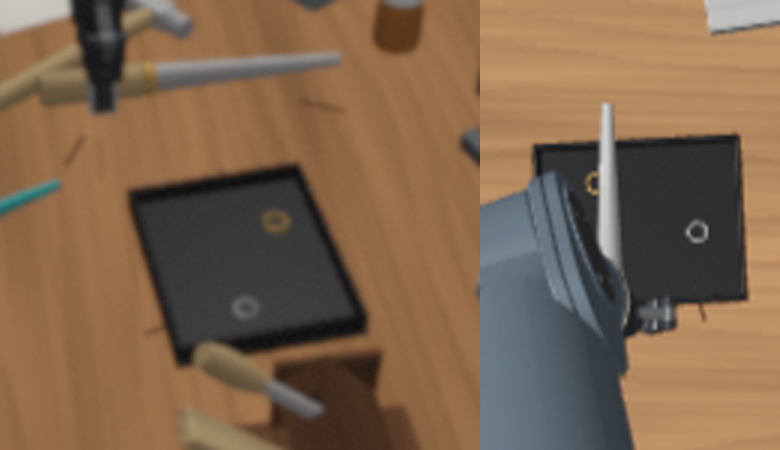

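Run:
```python
from h import *
S=lambda x,y:np.array([230+(x+.5)/3-.5,90+(y+.5)/3-.5]); T=lambda x,y:np.array([160+(x-480+.5)/3-.5,110+(y+.5)/3-.5])
C=np.array([[-85,105,25],[85,105,25],[85,-105,25],[-85,-105,25]],float)
m=dict(side=[S(130,190),S(298,166),S(366,316),S(178,350)],top=[None,T(534,147),T(739,136),T(747,299)])
tw=lambda q:C@Ro.from_euler('z',q[2]).as_matrix().T+[q[0],q[1],0]
def rt(q,ns):
    return np.concatenate([proj(n,tw(q)[i])[0]-m[n][i] for n in ns for i in range(4) if m[n][i] is not None])
for ns in(('side','top'),('side',),('top',)):
    s=least_squares(rt,[574,161,.05],args=(ns,),x_scale=[1,1,.01]); print('tray',ns,s.x.round(3),s.fun.round(1))
# mandrel: foot(3), pitch(up of narrow end), yaw
def d(p): return np.array([np.cos(p[3])*np.cos(p[4]),np.cos(p[3])*np.sin(p[4]),np.sin(p[3])])
def rm(p):
    f=p[:3];b=proj('side',[f,f-153*d(p),f-238*d(p)])
    t=proj('top',[f,f-110*d(p)]); e=(t[1]-t[0])/np.linalg.norm(t[1]-t[0]); w=T(610,230)-t[0]
    return np.r_[b[0]-S(340,59),b[1]-S(149,76),b[2]-S(43,87),t[0]-T(607,104),e[0]*w[1]-e[1]*w[0]]
s=least_squares(rm,[650,160,225,0,.05],x_scale=[1,1,1,.01,.01]);p=s.x
print('foot',p[:3].round(1),'pitch,yaw deg',np.degrees(p[3:]).round(2),'mid',(p[:3]-75*d(p)).round(1),'grip',(p[:3]-198*d(p)).round(1),s.fun.round(1))
```

```text
tray ('side', 'top') [5.72862e+02 1.58462e+02 7.40000e-02] [-1.6 -0.4  0.3 -1.5  1.   0.4 -1.1  0.4 -0.2 -1.   0.5 -0.9  0.4  0.4]
tray ('side',) [5.73687e+02 1.57882e+02 7.10000e-02] [-1.2 -0.3  0.7 -1.4  1.3  0.6 -0.9  0.5]
tray ('top',) [5.71205e+02 1.58923e+02 8.00000e-02] [-0.6 -0.3  0.2 -0.5  0.4  0.8]
foot [647.  161.9 219.6] pitch,yaw deg [-3.51  4.07] mid [572.3 156.5 224.2] grip [449.9 147.8 231.7] [ 0.  -0.1  0.6  0.2 -0.6 -0.1 -0.   0.1 -0. ]
```

The mandrel is held nose-down by about 3.3° and nearly centred: its mid point is at (572.3,156.5,224) and the tray at (572.9,158.5) with yaw about 4°. I'll correct the pitch.

Request:
{"api": "apply_moves", "payload": {
  "increments": [
    {"dp": [0,0,-0.002],"rot": [0,-0.028,0.006],"hand": 255},
    {"dp": [0,0,-0.002],"rot": [0,-0.028,0.006],"hand": 255},
    {"dp": [0,0,0],"rot": [0,0,0],"hand": 255},
    {"dp": [0,0,0],"rot": [0,0,0],"hand": 255},
    {"dp": [0,0,0],"rot": [0,0,0],"hand": 255}
  ]
}}

```text
time: 7.48
ee_pos: [456.2, 149.6, 230.9]
orientation: [-0.029, 0.999, -0.001, 0.022]
ft_force: [0.1, 0.7, -0.9]
grip_width: 23.5
finger_force: 88.4
```

Run:
```python
from h import *
o=robot.get_obs(); print(o['ee_pos'],o['orientation'],np.abs(o['joint_vel']).max(),o['joints'])
im=[]
for n,(x,y,X,Y) in dict(side=(230,90,400,320),top=(160,110,260,225)).items():
    f=robot.grab_frame(n)[:,:,::-1].copy(); s=2.6 if n=='side' else 3
    im.append(cv2.resize(f[y:Y,x:X],None,fx=s,fy=s,interpolation=cv2.INTER_CUBIC))
H=max(i.shape[0] for i in im)
a=np.hstack([cv2.copyMakeBorder(i,0,H-i.shape[0],0,0,0) for i in im]); print(a.shape); cv2.imwrite('pics/fin2.png',a)
```

```text
[456.18290031 149.60979903 230.89156121] [-2.89879040e-02  9.99333617e-01 -6.61799654e-04  2.21717426e-02] 0.00475450193424341 [-4.77489007e-01  2.94805559e-01  6.49073982e-02  2.00198270e+00
 -1.24707904e-03  8.04813405e-01  1.21388395e+00]
(598, 742, 3)
```

View pics/fin2.png

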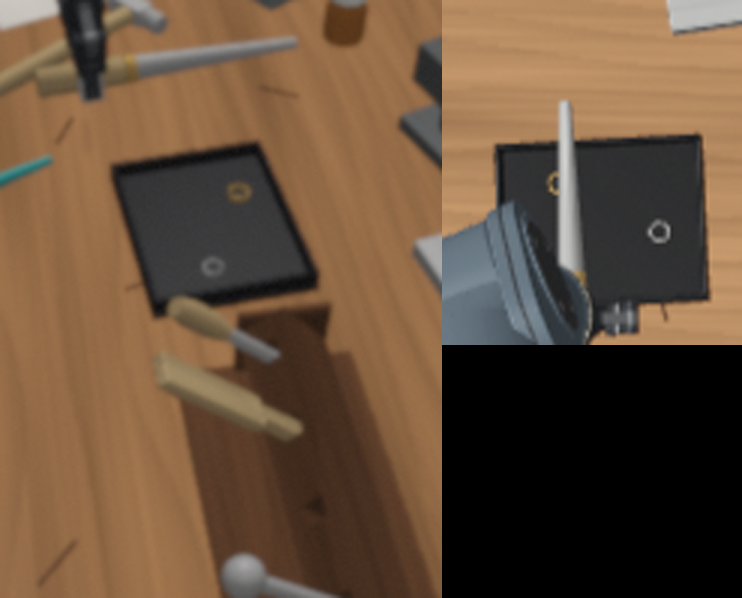

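The other three tools are still in the rack. Foot is now at side crop (296,43), top crop (565,103). One last numeric refit.

Run:
```python
from h import *
S=lambda x,y:np.array([230+(x+.5)/2.6-.5,90+(y+.5)/2.6-.5]); T=lambda x,y:np.array([160+(x-442+.5)/3-.5,110+(y+.5)/3-.5])
def d(p): return np.array([np.cos(p[3])*np.cos(p[4]),np.cos(p[3])*np.sin(p[4]),np.sin(p[3])])
def rm(p):
    f=p[:3];b=proj('side',[f,f-153*d(p),f-238*d(p)])
    t=proj('top',[f,f-110*d(p)]); e=(t[1]-t[0])/np.linalg.norm(t[1]-t[0]); w=T(571,250)-t[0]
    return np.r_[b[0]-S(296,43),b[1]-S(131,67),b[2]-S(40,82),t[0]-T(565,103),e[0]*w[1]-e[1]*w[0]]
p=least_squares(rm,[650,160,225,0,.05],x_scale=[1,1,1,.01,.01]); print(p.fun.round(1));p=p.x
print('foot',p[:3].round(1),'deg',np.degrees(p[3:]).round(2),'mid',(p[:3]-75*d(p)).round(1))
```

```text
[-0.1  0.1  0.4  0.3 -0.9 -0.1 -0.2 -0.7  0.1]
foot [648.3 164.9 225.6] deg [-0.4   4.91] mid [573.6 158.5 226.1]
```

Level to about 0.4°, yaw within about 1° of the tray's, and the mid point is over the tray centre at 226 mm. Handing in.

```bash
python3 -c "
from plant import robot
print(robot.job_done())"
```

```text
the job is handed in; nothing more can be done
None
```

The job is handed in with the mandrel still held by its handle: level to about 0.4°, mid-taper within about 1 mm of the tray's centre at 226 mm, narrow end pointing to the far side within about 1° of square (measured from the camera pictures), and the other three tools still in the rack.

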